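Rock the locked stopper out of the crock

TASK

Open the stoneware crock: rock its wooden stopper side to side, across its grip bar, to feel which side gives; the other side is locked under a hidden catch and would tip the crock. Tilt the giving side well up, slide the stopper towards that side until it leaves the catch, lift it out without lifting the crock or tipping it noticeably, and stand it upright on the wooden tray. Let go, and leave the bell, jam jar and price card alone.

Things in the scene. Friction and masses are not known exactly. Their poses are not given: they have to be found in the camera images.
- crock: Squat white stoneware crock with a blue band, loose, about 1.55 kg, 158 mm across (foot 140 mm), rim 110 mm high, neck 88 mm wide inside. Origin: centre of its underside, z up. A straight pull on the stopper only lifts the crock. Raising the stopper's locked side by a 6 degree tilt leans the crock along by about 2 degrees; raising its free side leaves the crock standing still.
- seat (a point): Centre of the flat seat inside the neck, on the crock's axis, 78 mm above the counter, 32 mm below the rim; axes as the crock. The stopper's foot stands on it in a round recess 74 mm wide and 7 mm deep. To rock, pivot on the end of one foot lug (32 mm from the axis), the other lug rising. At 12 degrees the stopper clears the neck well; beyond about 18 degrees its cap meets the rim.
- stopper: Tapered wooden stopper, 0.25 kg, 90 mm tall, seated on the crock's axis. Origin: centre of its underside, z up. Foot 8 mm high with a lug to 34 mm on its +y and -y sides (12 mm wide), waist, cone, cap disc 92 mm wide at 40 to 48 mm up (8 mm above the rim), grip bar at 48 to 90 mm: 70 mm along x (within 3 degrees of the crock's x), 26 mm thick along y. Grasp across y, rock about x.
- lock (a point): Point on the crock's axis 88.5 mm above the counter, level with the underside of the hidden steel catch in the neck. It covers the outer 6.5 mm of one lug, 2.5 mm above it, on the crock's +y or -y side (not told, changes; now and then neither). To free it: tilt the other lug up 12 degrees, which lifts it out of the recess, slide 10 mm towards that side, lift 30 mm still tilted, then level.
- grip (a point): Point inside the grip bar on the stopper's axis, 74 mm above the stopper's underside and 16 mm below the bar's top. Axes as the stopper.
- tray: Dark wooden tray, 150 mm along its x, 225 mm along its y, 18 mm high rim, floor about 9 mm above the counter, loose. Origin: centre of its underside. The free floor reaches 50 mm from the origin along x and 85 mm along y.
- bell: Silver service bell, 83 mm across, 62 mm high, loose; origin at the centre of its underside. Leave it alone.
- jam: Red jam jar with a yellow lid, 62 mm across, 85 mm high, loose; origin at the centre of its underside. Leave it alone.
- card: Small black price card stand, 47 x 88 x 58 mm, loose; origin at the centre of its underside. Leave it alone.

How it is judged:
On the way:
1. the stopper is drawn clear of the crock's neck while the crock stays on the counter (z of stopper in the frame of crock above 0.115 m and height (world z) of crock below 0.006 m), for 0.1 s.
At the end, for the whole second after the job is handed in: The stopper stands upright (within 0.12 rad) and still on the tray's floor, its foot inside the rim (within 55 mm along the tray's x and 90 mm along its y of the tray's centre); the crock stands flat on the counter within 80 mm of its first place; the tray lies flat (z of stopper in the frame of tray between 0.004 and 0.014 m and x of stopper in the frame of tray between -0.055 and 0.055 m and y of stopper in the frame of tray between -0.09 and 0.09 m and angle between stopper's own z axis and vertical below 0.12 rad and linear speed of stopper below 0.02 m/s and angle between each of crock, tray's own z axis and vertical below 0.05 rad and height (world z) of crock below 0.006 m and distance of crock from where it was at the start of the episode below 0.08 m); the robot touches nothing.
It fails at once if the crock is lifted off the counter (height (world z) of crock above 0.015 m).
It fails at once if the crock is tipped by more than 0.14 rad (8 degrees) (angle between crock's own z axis and vertical above 0.14 rad).
It fails at once if the bell, jam jar or price card is moved by more than 30 mm (distance of any of bell, jam, card from where it was at the start of the episode above 0.03 m).
It also fails if it takes over 48 s, if anything falls off the work surface, if the arm or the gripper's body presses on something with over 40 N, if the wrist force passes 120 N, or if a joint passes its speed limit or range.

ROBOT

A 6-joint arm with a two-finger parallel gripper is mounted at the origin on a cart in front of the work surface, level with it; the furniture and walls round the work are solid. World frame = base frame: x ahead of the robot, y to its left, z up, the work surface at z = 0. Lengths are in m, angles in rad, forces in N, time in s.
With the tool pointing down it reaches from about 0.3 to 0.775 m from the base axis. Payload 14.6 kg.
Tool frame: the origin (TCP) lies at the very end of the fingers, on their centre line; the grasp point (between the pads) lies ctrl.tcp_to_grasp behind it (ctrl.tcp_to_grasp is the distance from the TCP to the grasp point, in m); x points along the fingers, y is the direction in which the jaws open and shut, and the axes are right-handed (so a half turn about x gives the same grasp; the last joint's range is limited). The gripper opens to 94 mm and grips with 3 to 60 N. Pads are 16 mm wide; open, the fingers measure 119 mm over their backs; the gripper's body (75 mm by 177 mm) begins 78 mm behind the grasp point.
Start: joints at [1.15, 0.3, 1.521, -0, 1.321, -0.067], TCP at [0.191, 0.516, 0.205] pointing down, gripper open.
Joint ranges: [-3.03, 3.03], [-0.79, 2.21], [0.23, 2.52], [-1.04, 4.18], [0, 3.07], [-2.55, 2.55]. Speed limits (rad/s): [2.22, 2.22, 2.57, 3.14, 3.14, 3.14].

INTERFACE

Orientations are given as [roll, pitch, yaw] about the fixed x, y, z axes, in that order (R = Rz(yaw) Ry(pitch) Rx(roll)).
In Python, from station import ctrl gives the robot as it stands.
- The arm moves only by the tool play_rows, never from a script. Its argument "increments" is a list that holds one entry, the list of rows, each a list of 5 numbers: the closure in counts, from 0 (fully open) to 255 (shut), then the shift along the tool's x, y, z in cm, then the turn about the tool's x in degrees. A call has 1 to 12 rows; each row shifts and turns the commanded pose from where the row before left it, along the tool's axes as they then stand; what a row does not reach is not made up. A row lasts 1/12 s, in which the tool goes at most 41.7 mm and 7.16 degrees, less where a joint would pass 70% of its speed; a pose out of reach is approached as far as the arm can. A call is refused whole if a number of a shift passes 4.17 or a number of a turn 7.16, either way. A call with a gripper value outside its range is refused whole. The fingers move at their own pace and stop on an object; "newtons" is the grip in N (left out, the last holds). Time passes only in rows, so rows that do not move let the fingers close. It gives the time, the measured TCP pose, the force and the opening at its end, in the units of the state.
- ctrl.get_obs(): the state, without advancing time (a new reading comes with each control period).
- ctrl.camera(name): name is "scene" or "top" or "wrist"; returns the picture (420x560x3 uint8, red, green, blue); there is no depth.
- ctrl.calibration(name): a dict with "fx", "fy", "cx", "cy" (pixels), "rvec" (rotation vector, rad) and "tvec" (3), from world to camera coordinates, as OpenCV has them; the wrist camera has in their place "T_tool_cam" (4x4, takes a point from camera to tool coordinates, whose origin is the TCP and whose axes are the tool frame's). Camera axes: x right, y down, z forward; pixel columns grow to the right and rows downward; lengths in m; the calibration is good to about 2 mm. A picture is of the moment at which its call begins: read the wrist's pose just before it. calibration takes no time and is no camera call.
- ctrl.hand_in(): hands the job in, once; it reports no verdict.
The state is a dict: "time_s": time; "qpos": joint angles; "joint_vel": joint speeds; "tau": joint torques, N m; "ee_pos": TCP position; "eef_rot": TCP orientation; "force": force on the tool from outside, world axes, zero at the start; "moment": the same for the moment, N m; "grip_width": finger opening in m.
Only numpy, scipy, OpenCV 4.12 (cv2) and the standard library are available. Lean on these libraries where they do the work, as an engineer would, in place of code of your own. Each camera call takes 0.05 s, during which the arm holds its last target.

## Working session

There is one attempt and no reset: what is moved stays moved. The work goes in short steps, Python scripts to look and compute and a tool call to move; the robot and the scene stay as the last step left them, time stands still between calls to the robot, and variables do not carry over. Pictures are saved under pics/ and viewed, and the job is handed in when it is done.

Besides the shell and the picture viewer there is one more tool, called after "Emit:" by a JSON object that holds its "op" and its "data", one argument or row to a line. play_rows: Moves the arm, as the interface text tells. Its arguments: {"type":"object","properties":{"increments":{"type":"array"},"newtons":{"type":"number"}},"required":["increments"]}

```bash
mkdir -p pics; ls; python3 - <<'E'
from station import ctrl
import cv2
o=ctrl.get_obs()
print(o, ctrl.tcp_to_grasp)
for n in ["scene","top","wrist"]:
    c=ctrl.calibration(n); print(n,c)
    cv2.imwrite(f"pics/{n}0.png",ctrl.camera(n)[:,:,::-1])
E
```

```text
pics
{'time_s': 0.0, 'qpos': array([ 1.15041996e+00,  3.00507927e-01,  1.52161530e+00,  8.91564742e-06,
        1.32068009e+00, -6.65929102e-02]), 'joint_vel': array([-0.0016199 ,  0.0003293 ,  0.00033682, -0.00249989, -0.00182288,
       -0.00089733]), 'tau': array([-7.35697677e-05, -5.31809020e+01, -3.52737021e+01,  7.09070452e-02,
        2.44987925e-02, -3.48850813e-05]), 'ee_pos': array([0.19043257, 0.51568946, 0.20485165]), 'eef_rot': array([-1.64452202,  1.56958563, -1.99830768]), 'force': array([ 0.13662959,  0.31290526, -0.52821719]), 'moment': array([ 0.00618419,  0.01130027, -0.03386807]), 'grip_width': 0.09378148120427494} 0.0188
scene {'fx': 516.3815934559153, 'fy': 516.3815934559153, 'cx': 283.3900522123073, 'cy': 212.79376759348602, 'rvec': array([ 2.28028306, -0.97043003,  0.37500594]), 'tvec': array([-0.22778814,  0.39672419,  1.22838645])}
top {'fx': 515.7517225117565, 'fy': 515.7517225117565, 'cx': 270.5908694074518, 'cy': 213.58969638930998, 'rvec': array([ 2.17589355, -2.14496881,  0.1103176 ]), 'tvec': array([0.11230064, 0.44736667, 1.42733768])}
wrist {'fx': 349.0816264533953, 'fy': 349.0816264533953, 'cx': 278.84618606388267, 'cy': 212.0329272705816, 'T_tool_cam': array([[ 1.19543278e-03, -2.71643151e-01,  9.62397303e-01,
        -1.80101873e-01],
       [ 9.99999152e-01,  8.22433363e-04, -1.01000218e-03,
         4.36421063e-04],
       [-5.17147476e-04,  9.62397694e-01,  2.71643904e-01,
        -7.88550613e-02],
       [ 0.00000000e+00,  0.00000000e+00,  0.00000000e+00,
         1.00000000e+00]])}
```

View pics/scene0.png

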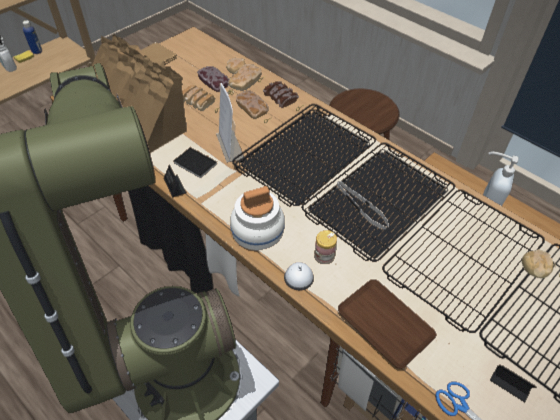

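View pics/top0.png

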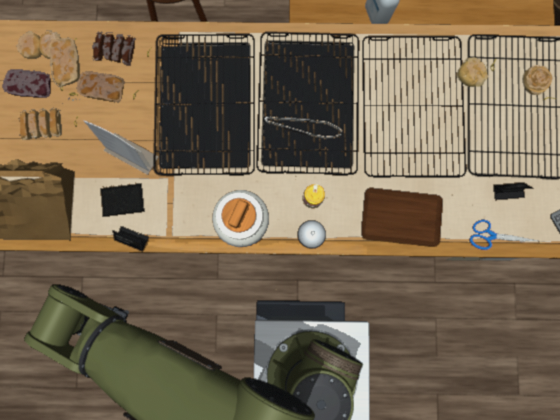

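View pics/wrist0.png

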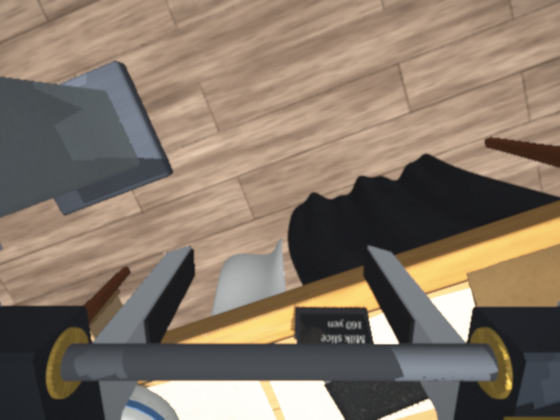

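```bash
cat > h.py <<'E'
import numpy as np,cv2
from station import ctrl
from scipy.spatial.transform import Rotation as Ro
def cam(n):
    c=ctrl.calibration(n);K=np.array([[c['fx'],0,c['cx']],[0,c['fy'],c['cy']],[0,0,1.]])
    return K,c
def ext(n,o=None):
    K,c=cam(n)
    if n=='wrist':
        T=np.eye(4);T[:3,:3]=Ro.from_euler('xyz',o['eef_rot']).as_matrix();T[:3,3]=o['ee_pos']
        M=np.linalg.inv(T@c['T_tool_cam']);return K,M[:3,:3],M[:3,3]
    return K,cv2.Rodrigues(c['rvec'])[0],c['tvec']
def back(n,uv,z,o=None):
    K,R,t=ext(n,o);d=R.T@np.linalg.inv(K)@np.array([uv[0],uv[1],1.]);C=-R.T@t
    return C+d*(z-C[2])/d[2]
def proj(n,p,o=None):
    K,R,t=ext(n,o);q=(R@np.atleast_2d(p).T).T+t;q=q@K.T;return q[:,:2]/q[:,2:]
E
python3 - <<'E'
import cv2
from h import *
t=cv2.imread('pics/top0.png');s=cv2.imread('pics/scene0.png')
cv2.imwrite('pics/t_crop.png',cv2.resize(t[170:260,195:285],None,fx=6,fy=6,interpolation=cv2.INTER_CUBIC))
cv2.imwrite('pics/s_crop.png',cv2.resize(s[170:255,215:305],None,fx=6,fy=6,interpolation=cv2.INTER_CUBIC))
print(back('top',(240.5,217.5),0.11),back('top',(402,217),0.018))
for c in [(364,188),(443,193),(440,246),(361,241)]: print(back('top',c,0.018))
print(back('top',(315,194),.085),back('top',(311,233),.05),back('top',(130,238),.05))
E
```

```text
[0.42477324 0.19747635 0.11      ] [ 0.44197805 -0.25229302  0.018     ]
[ 0.52336591 -0.1456197   0.018     ]
[ 0.51203725 -0.36922738  0.018     ]
[ 0.36168985 -0.35752505  0.018     ]
[ 0.37255176 -0.13641503  0.018     ]
[ 0.49414468 -0.00139211  0.085     ] [0.39071329 0.00635516 0.05      ] [0.36981336 0.50537449 0.05      ]
```

View pics/t_crop.png

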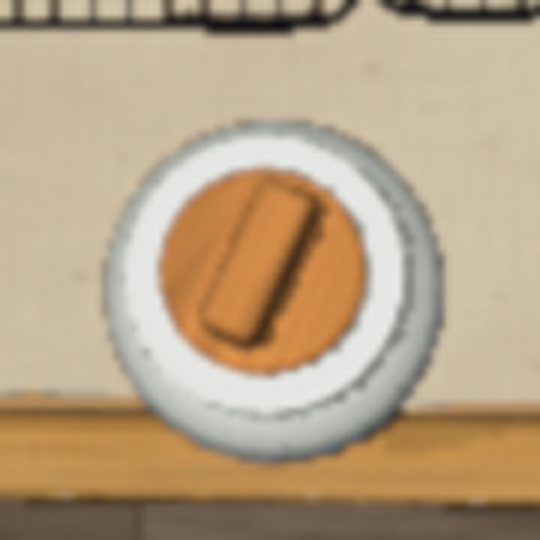

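View pics/s_crop.png

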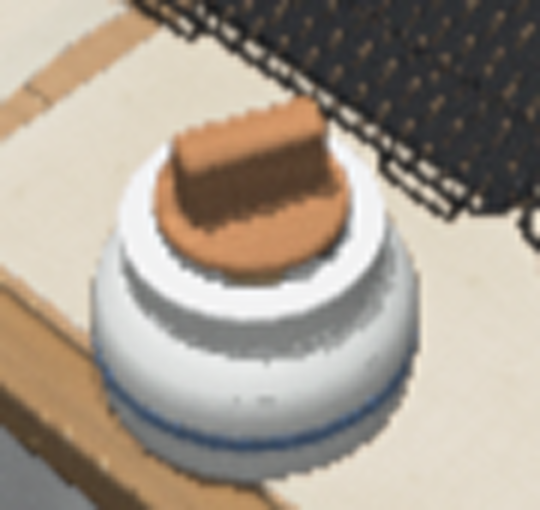

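```bash
python3 - <<'E'
from h import *
f=lambda u,v,z: back('top',(194.58+u/6,169.58+v/6),z)
print('cap',f(264.5,271,.126)); print('rim',f(265,271,.110))
P=[f(u,v,.168)[:2] for u,v in [(263,180),(313,202),(251,346),(204,320)]]
P=np.array(P);print(P,P.mean(0))
d=(P[0]+P[1]-P[2]-P[3]);print(np.degrees(np.arctan2(d[1],d[0])),np.linalg.norm(d)/2)
d=(P[0]+P[3]-P[2]-P[1]);print(np.degrees(np.arctan2(d[1],d[0])),np.linalg.norm(d)/2)
o=ctrl.get_obs();print(Ro.from_euler('xyz',o['eef_rot']).as_matrix().round(3))
E
```

```text
cap [0.43031802 0.20135744 0.126     ]
rim [0.43204628 0.2022827  0.11      ]
[[0.46462566 0.19982372]
 [0.45550237 0.17840792]
 [0.39388433 0.20336   ]
 [0.4046193  0.223464  ]] [0.42965791 0.20126391]
-21.778096021427043 0.06548608767849079
64.43895931620024 0.023012191731136136
[[-0.     0.346  0.938]
 [-0.001  0.938 -0.346]
 [-1.    -0.001 -0.   ]]
```

Emit:
{"op": "play_rows", "data": {
  "increments": [
    [[0,0,-2.1,3.3,0],[0,0,-2.1,3.3,0],[0,0,-2.1,3.3,0],[0,0,-2.1,3.3,0],[0,0,-2.1,3.3,0],[0,0,-2.1,3.3,0],[0,0,-2.1,3.3,0],[0,0,-2.1,3.3,0],[0,0,-2.1,3.3,0],[0,0,-2.1,3.3,0],[0,0,0,0,0],[0,0,0,0,0]]
  ]
}}

```text
time_s: 1.15
ee_pos: [0.428, 0.2032, 0.2052]
eef_rot: [-2.501, 1.57, -2.859]
force: [0.0, -0.3, -0.2]
grip_width: 0.0938
```

Emit:
{"op": "play_rows", "data": {
  "increments": [
    [[0,0,0,0,7],[0,0,0,0,7],[0,0,0,0,7],[0,0,0,0,7],[0,0,0,0,7],[0,0,0,0,7],[0,0,0,0,7],[0,0,0,0,7],[0,0,0,0,7],[0,0,0,0,7],[0,0,0,0,7],[0,0,0,0,7]]
  ]
}}

```text
time_s: 2.15
ee_pos: [0.4266, 0.2058, 0.2054]
eef_rot: [-1.713, 1.57, 2.746]
force: [-0.6, 0.3, 0.2]
grip_width: 0.094
```

Emit:
{"op": "play_rows", "data": {
  "increments": [
    [[0,0,0,0,7],[0,0,0,0,0],[0,0,0,0,0],[0,0,0,0,0]]
  ]
}}

```text
time_s: 2.48
ee_pos: [0.427, 0.2051, 0.2054]
eef_rot: [-1.774, 1.571, 2.573]
force: [0.3, 0.5, -0.9]
grip_width: 0.0936
```

```bash
python3 - <<'E'
from h import *
o=ctrl.get_obs(); I=ctrl.camera('wrist')[:,:,::-1].copy()
R=Ro.from_euler('xyz',o['eef_rot']).as_matrix();print(o['time_s'],o['ee_pos'],R.round(3),o['qpos'].round(3),o['force'])
np.save('pics/w1.npy',np.r_[o['ee_pos'],o['eef_rot']])
cv2.imwrite('pics/w1.png',I)
E
```

```text
2.4833 [0.42701743 0.20512782 0.20544215] [[-0.     0.934 -0.358]
 [ 0.    -0.358 -0.934]
 [-1.    -0.    -0.   ]] [0.37  0.129 1.728 0.    1.284 0.737] [ 0.3415115   0.4856615  -0.94763776]
```

View pics/w1.png

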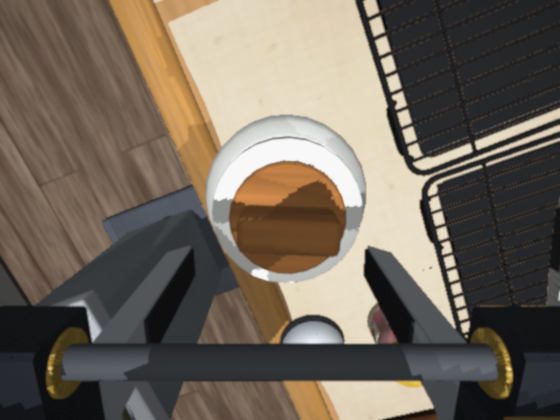

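```bash
python3 - <<'E'
import cv2
I=cv2.imread('pics/w1.png')[140:290,200:370]
I=cv2.convertScaleAbs(I,alpha=1.5,beta=10)
cv2.imwrite('pics/w1c.png',cv2.resize(I,None,fx=4,fy=4,interpolation=cv2.INTER_CUBIC))
E
```

```text
(no output)
```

View pics/w1c.png

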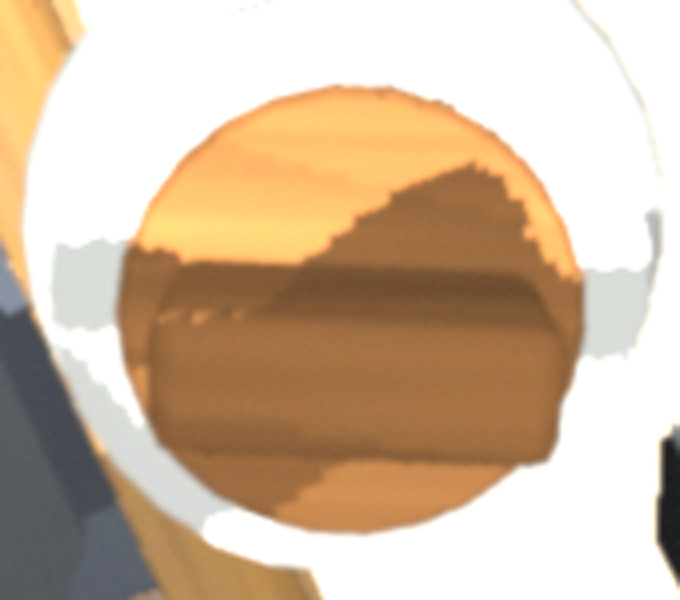

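```bash
python3 - <<'E'
from h import *
a=np.load('pics/w1.npy');o=dict(ee_pos=a[:3],eef_rot=a[3:])
R=Ro.from_euler('xyz',a[3:]).as_matrix()
f=lambda u,v,z:(back('wrist',(199.6+u/4,139.6+v/4),z,o)-a[:3])@R
P=np.array([f(u,v,.168) for u,v in [(157,323),(562,336),(554,462),(153,450)]]);print(P*1000,P.mean(0)*1000)
d=P[1]+P[2]-P[0]-P[3];print(np.degrees(np.arctan2(d[2],d[1])),np.linalg.norm(d)/2)
print('cap',f(351,310,.126)*1000)
E
```

```text
[[ 37.44401511 -25.75702122 -12.25636873]
 [ 37.43963458  40.38069557 -10.06640322]
 [ 37.43935225  40.11136608  12.11857727]
 [ 37.44380325 -27.11012983   9.98957145]] [37.4417013   6.90622765 -0.05365581]
1.8549327201087193 0.06671456588555942
cap [79.44172478  6.93403063 -1.91788285]
```

Emit:
{"op": "play_rows", "data": {
  "increments": [
    [[0,0,0.65,0,2],[0,1.5,0,0,0],[0,1.5,0,0,0],[0,1.5,0,0,0],[0,1.2,0,0,0],[0,1.2,0,0,0],[0,0,0,0,0],[0,0,0,0,0],[0,0,0,0,0]]
  ]
}}

```text
time_s: 3.28
ee_pos: [0.4337, 0.2024, 0.1372]
eef_rot: [2.358, 1.57, 0.383]
force: [0.5, 0.4, 0.3]
grip_width: 0.0939
```

```bash
python3 - <<'E'
from h import *
o=ctrl.get_obs(); I=ctrl.camera('wrist')[:,:,::-1].copy();S=ctrl.camera('scene')[:,:,::-1]
print(o['time_s'],o['ee_pos'],o['force'],o['moment'])
I=cv2.convertScaleAbs(I,alpha=1.4,beta=10)
cv2.imwrite('pics/w2.png',np.vstack([cv2.resize(I[150:],(560,270)),cv2.resize(S[150:270,160:360],(560,330),interpolation=cv2.INTER_CUBIC)]))
E
```

```text
3.2833 [0.43367603 0.20243834 0.13719862] [0.48873481 0.39189225 0.3093186 ] [-0.02389419  0.09332938 -0.01771173]
```

View pics/w2.png

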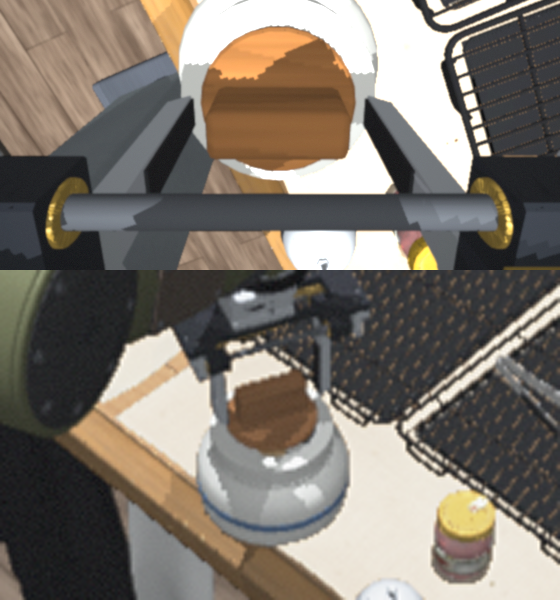

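Emit:
{"op": "play_rows", "data": {
  "increments": [
    [[120,0,0,0,0],[120,0,0,0,0],[120,0,0,0,0],[120,0,0,0,0],[120,0,0,0,0],[120,0,0,0,0]]
  ],
  "newtons": 8
}}

```text
time_s: 3.88
ee_pos: [0.4335, 0.2023, 0.1366]
eef_rot: [2.546, 1.571, 0.569]
force: [-0.7, -0.0, 1.4]
grip_width: 0.0701
```

```bash
python3 - <<'E'
from h import *
o=ctrl.get_obs(); I=ctrl.camera('wrist')[:,:,::-1].copy();S=ctrl.camera('scene')[:,:,::-1]
print(o['time_s'],o['ee_pos'],o['force'],o['moment'])
cv2.imwrite('pics/w3raw.png',I);cv2.imwrite('pics/s3raw.png',S)
I=cv2.convertScaleAbs(I,alpha=1.4,beta=10)
cv2.imwrite('pics/w3.png',np.vstack([cv2.resize(I[150:],(560,270)),cv2.resize(S[150:270,160:360],(560,330),interpolation=cv2.INTER_CUBIC)]))
E
```

```text
3.8833 [0.43345852 0.20226902 0.13655276] [-0.74457202 -0.00184118  1.41052871] [-0.07643357  0.11333533  0.01363574]
```

View pics/w3.png

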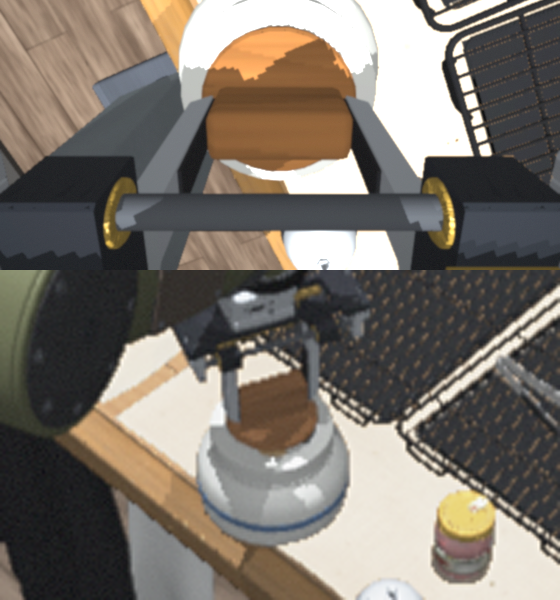

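Emit:
{"op": "play_rows", "data": {
  "increments": [
    [[120,0,0,0.2,0],[120,-0.05,0,0.2,0],[120,-0.05,0,0.2,0],[120,-0.1,0,0.2,0],[120,0,0,0,0],[120,0,0,0,0]]
  ]
}}

```text
time_s: 4.48
ee_pos: [0.43, 0.195, 0.1381]
eef_rot: [-2.139, 1.57, 2.167]
force: [1.5, 6.0, -4.5]
grip_width: 0.0696
```

```bash
cat > look.py <<'E'
import sys
from h import *
n=sys.argv[1]
o=ctrl.get_obs(); I=ctrl.camera('wrist')[:,:,::-1].copy();S=ctrl.camera('scene')[:,:,::-1]
R=Ro.from_euler('xyz',o['eef_rot']).as_matrix()
print(o['time_s'],o['ee_pos'],'f_tool',(R.T@o['force']).round(2),'m_tool',(R.T@o['moment']).round(3),o['grip_width'])
cv2.imwrite(f'pics/{n}wraw.png',I);cv2.imwrite(f'pics/{n}sraw.png',S)
I=cv2.convertScaleAbs(I,alpha=1.4,beta=10)
cv2.imwrite(f'pics/{n}.png',np.vstack([cv2.resize(I[150:],(560,270)),cv2.resize(S[150:270,160:360],(560,330),interpolation=cv2.INTER_CUBIC)]))
E
python3 look.py r1
```

```text
4.4833 [0.43003979 0.19503124 0.13810126] f_tool [ 4.45 -1.03 -6.11] m_tool [ 0.004  1.076 -0.291] 0.06962458588423004
```

View pics/r1.png

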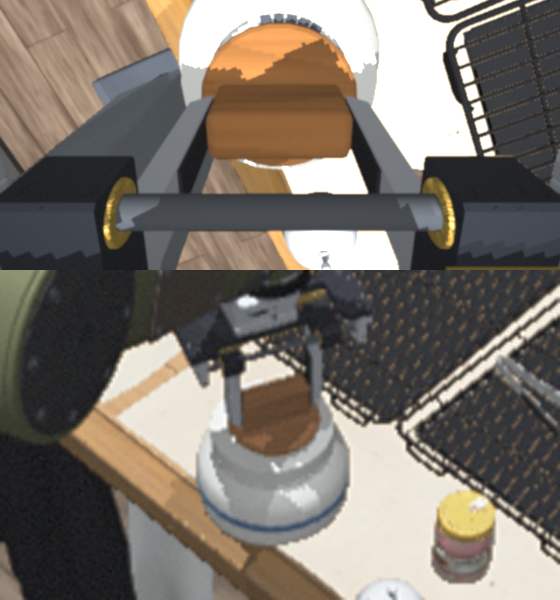

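```bash
cat > cmp.py <<'E'
import cv2,numpy as np,sys
a=cv2.imread(sys.argv[1])[165:260,210:310];b=cv2.imread(sys.argv[2])[165:260,210:310]
f=lambda x:cv2.resize(x,None,fx=4,fy=4,interpolation=cv2.INTER_CUBIC)
cv2.imwrite(sys.argv[3],np.hstack([f(a),f(b)]))
# crock lower body shift
A,B=[cv2.cvtColor(x[45:90,5:75],cv2.COLOR_BGR2GRAY).astype(np.float32) for x in (a,b)]
w=np.eye(2,3,dtype=np.float32)
c,w=cv2.findTransformECC(A,B,w,cv2.MOTION_EUCLIDEAN);print(c,w)
E
python3 cmp.py pics/s3raw.png pics/r1sraw.png pics/c1.png
```

```text
0.9681328095466232 [[ 0.9999983  -0.00186214  0.21161407]
 [ 0.00186214  0.9999983   0.17618877]]
```

View pics/c1.png

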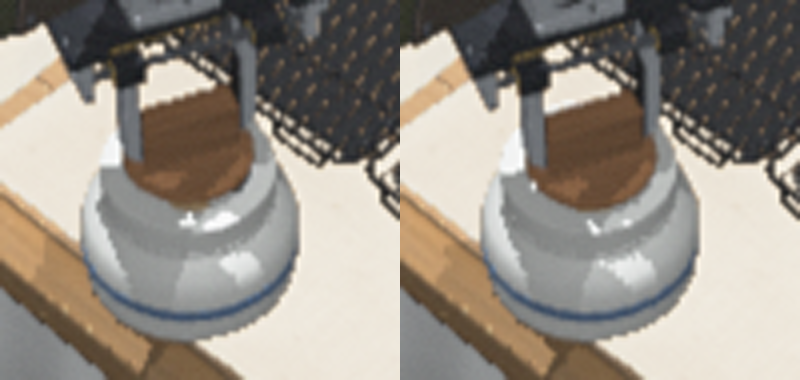

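Emit:
{"op": "play_rows", "data": {
  "increments": [
    [[120,0.1,0,-0.2,0],[120,0.05,0,-0.2,0],[120,0.05,0,-0.2,0],[120,0,0,-0.2,0],[120,0,0,0,0],[120,0,0,-0.2,0],[120,-0.05,0,-0.2,0],[120,-0.05,0,-0.2,0],[120,-0.1,0,-0.2,0],[120,0,0,0,0],[120,0,0,0,0]]
  ]
}}

```text
time_s: 5.5
ee_pos: [0.4365, 0.2097, 0.1381]
eef_rot: [-0.975, 1.571, -2.952]
force: [0.4, 0.0, -2.0]
grip_width: 0.07
```

```bash
python3 look.py r2;python3 cmp.py pics/s3raw.png pics/r2sraw.png pics/c2.png
```

```text
5.5 [0.43652413 0.20965773 0.13813815] f_tool [ 2.04  0.31 -0.18] m_tool [-0.019 -0.085 -0.058] 0.0700487270512246
0.9737110563183361 [[ 0.99999946  0.00104495 -0.00331208]
 [-0.00104495  0.99999946 -0.21830425]]
```

View pics/c2.png

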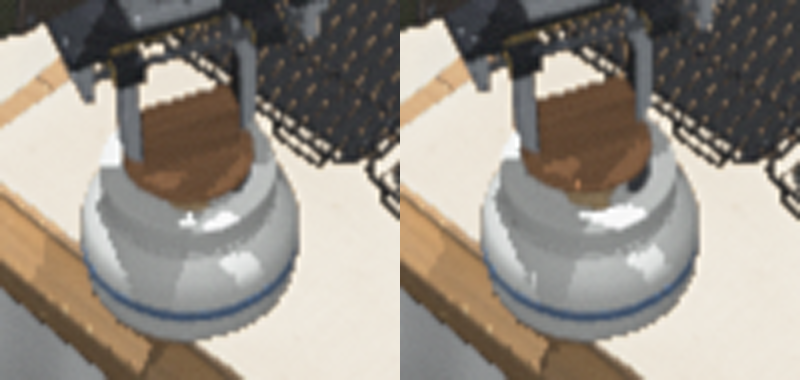

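View pics/r2.png

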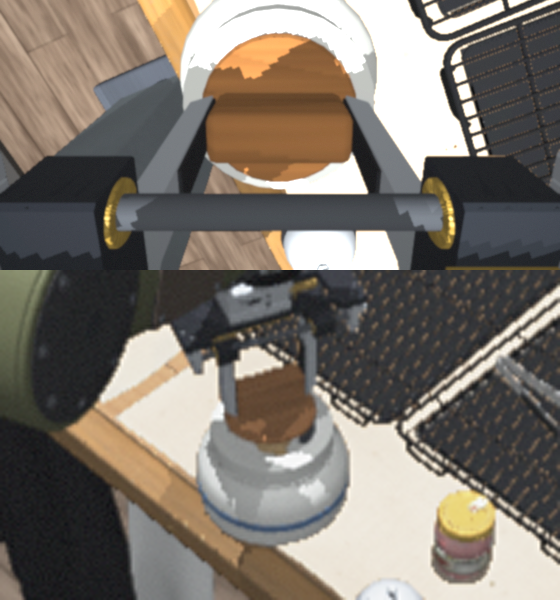

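Emit:
{"op": "play_rows", "data": {
  "increments": [
    [[120,-0.05,0,-0.2,0],[120,-0.05,0,-0.2,0],[120,-0.05,0,-0.2,0],[120,-0.1,0,-0.2,0],[120,-0.1,0,-0.2,0],[120,0,0,-0.1,0],[120,0,0,0,0],[120,0,0,0,0]]
  ]
}}

```text
time_s: 6.27
ee_pos: [0.4409, 0.2198, 0.1419]
eef_rot: [-2.308, 1.571, 1.998]
force: [-1.0, 0.2, -5.2]
grip_width: 0.0696
```

```bash
python3 look.py r3;python3 cmp.py pics/s3raw.png pics/r3sraw.png pics/c3.png
```

```text
6.2667 [0.44090225 0.2198133  0.14186897] f_tool [ 5.24 -0.95  0.23] m_tool [-0.036 -0.169 -0.037] 0.06961663953600986
0.9450075498565536 [[ 0.999999    0.00141274 -0.01226495]
 [-0.00141274  0.999999   -0.22741218]]
```

View pics/c3.png

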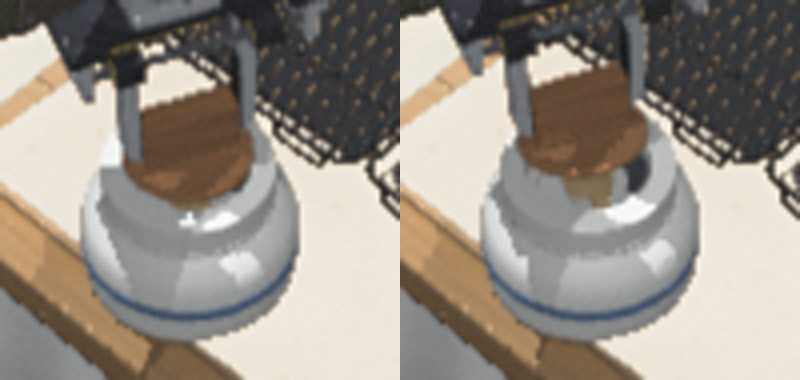

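View pics/r3.png

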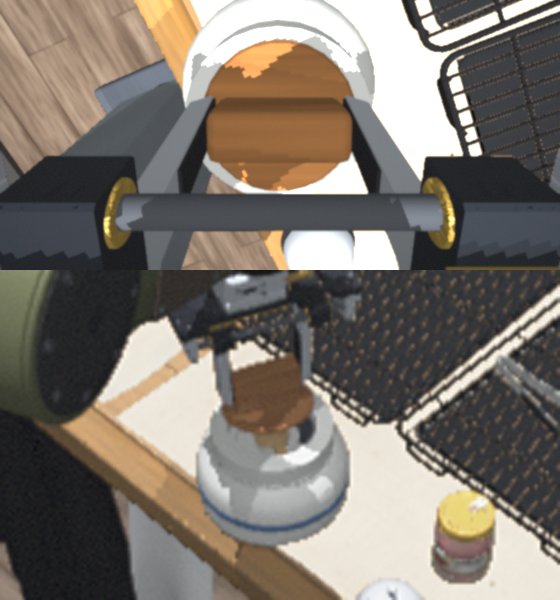

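```bash
cat > ov.py <<'E'
import sys
from h import *
# overlay stopper model in wrist image; pose in tool frame
n=sys.argv[1]; ths=[float(x) for x in sys.argv[2].split(',')]; hg=float(sys.argv[3]); dy=float(sys.argv[4]) if len(sys.argv)>4 else 0; dz=float(sys.argv[5]) if len(sys.argv)>5 else 0
I=cv2.imread(f'pics/{n}wraw.png');I=cv2.convertScaleAbs(I,alpha=1.5,beta=10)
K,c=cam('wrist');M=np.linalg.inv(c['T_tool_cam'])
I=cv2.resize(I[120:300,180:390],None,fx=3.5,fy=3.5,interpolation=cv2.INTER_CUBIC)
for th,col in zip(ths,[(0,255,0),(255,255,0),(255,0,255)]):
    t=np.radians(th)
    def T(s): # stopper coords: sx along tool y, sy=-tool z, sz=-tool x ; th>0 leans top to -tool z (=+sy)
        s=np.asarray(s,float);y=s[:,1];z=s[:,2]-hg
        yy=y*np.cos(t)+z*np.sin(t);zz=-y*np.sin(t)+z*np.cos(t)
        return np.c_[-0.0188-zz,s[:,0]+dy,-yy+dz]
    def P(s):
        q=T(s)@M[:3,:3].T+M[:3,3];q=q@K.T;q=q[:,:2]/q[:,2:];return np.int32((q-[180,120])*3.5+1.25)
    b=[(-.035,-.013,.09),(.035,-.013,.09),(.035,.013,.09),(-.035,.013,.09)]
    a=np.linspace(0,2*np.pi,80)
    cv2.polylines(I,[P(b)],1,col,1)
    cv2.polylines(I,[P(np.c_[.046*np.cos(a),.046*np.sin(a),0*a+.048])],1,col,1)
cv2.imwrite(f'pics/{n}ov.png',I)
E
python3 - <<'E'
E
cp pics/w3raw.png pics/w3wraw.png; python3 ov.py w3 0 .077; python3 ov.py r3 8,12,16 .077
```

```text
(no output)
```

View pics/w3ov.png

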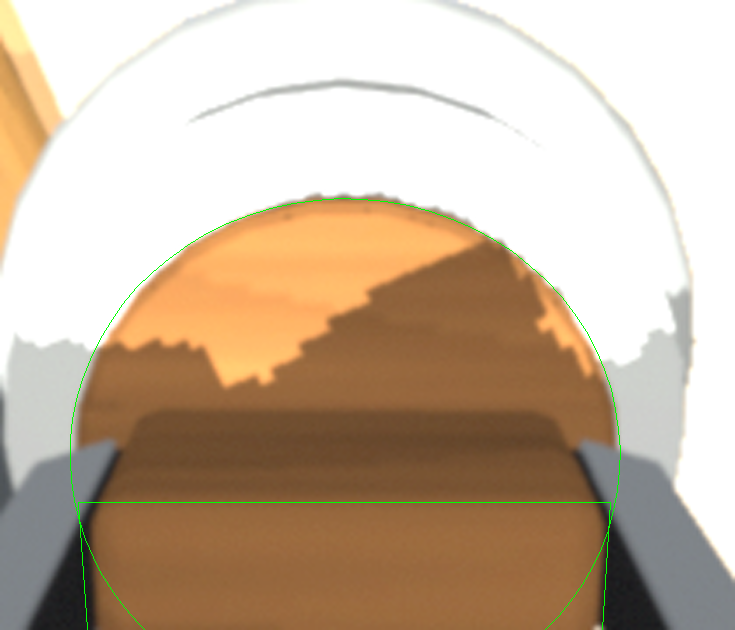

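View pics/r3ov.png

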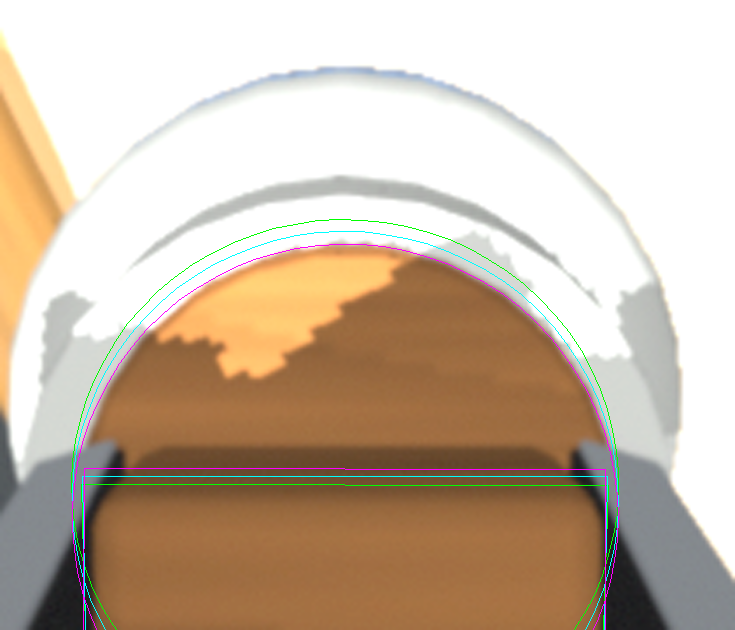

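Emit:
{"op": "play_rows", "data": {
  "increments": [
    [[120,0.05,0,0,0],[120,0,0,0,0],[120,0,0,0.2,0],[120,0,0,0.2,0],[120,0,0,0.2,0],[120,0,0,0.2,0],[120,0,0,0.2,0],[120,0,0,0.1,0],[120,0,0,0,0],[120,0,0,0,0]]
  ],
  "newtons": 30
}}

```text
time_s: 7.2
ee_pos: [0.4366, 0.2095, 0.1415]
eef_rot: [2.571, 1.571, 0.594]
force: [0.3, -0.0, -2.2]
grip_width: 0.0697
```

```bash
python3 look.py r4;python3 cmp.py pics/s3raw.png pics/r4sraw.png pics/c4.png; python3 ov.py r4 8,12,16 .077
```

```text
7.2 [0.43659861 0.20954326 0.14150179] f_tool [ 2.15  0.26 -0.09] m_tool [-0.043 -0.038 -0.034] 0.06967010007890413
0.9740913950441561 [[ 1.0000000e+00 -2.4116122e-04  6.6724040e-02]
 [ 2.4116122e-04  1.0000000e+00 -2.3879065e-01]]
```

View pics/c4.png

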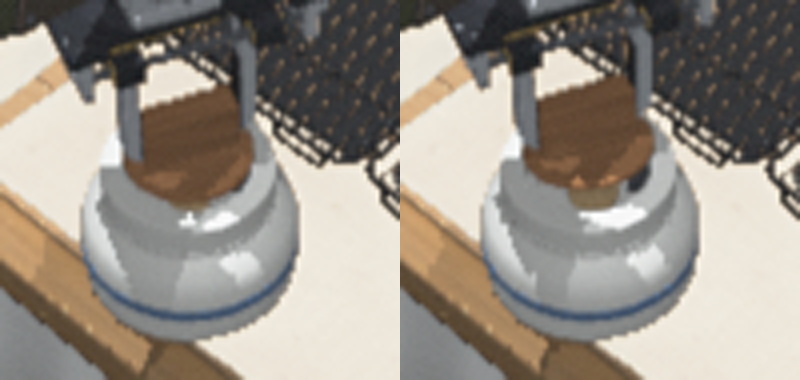

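View pics/r4ov.png

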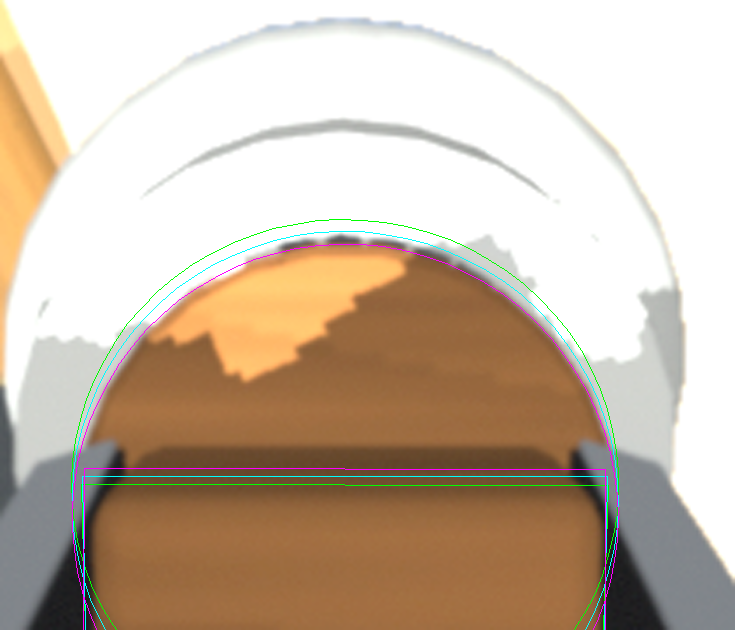

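Emit:
{"op": "play_rows", "data": {
  "increments": [
    [[120,-0.2,0,0,0],[120,-0.2,0,0,0],[120,-0.2,0,0,0],[120,0,0,0,0],[120,0,0,0,0]]
  ]
}}

```text
time_s: 7.72
ee_pos: [0.4367, 0.2096, 0.1476]
eef_rot: [2.342, 1.57, 0.365]
force: [0.1, -0.1, -3.1]
grip_width: 0.0697
```

```bash
python3 look.py r5;python3 cmp.py pics/s3raw.png pics/r5sraw.png pics/c5.png
```

```text
7.7167 [0.43665385 0.20963814 0.14763331] f_tool [3.14 0.17 0.03] m_tool [ 0.035 -0.032 -0.035] 0.06966842426170744
0.9705722372091158 [[ 9.9999988e-01 -4.8389120e-04  8.2526915e-02]
 [ 4.8389120e-04  9.9999988e-01 -2.5658479e-01]]
```

View pics/c5.png

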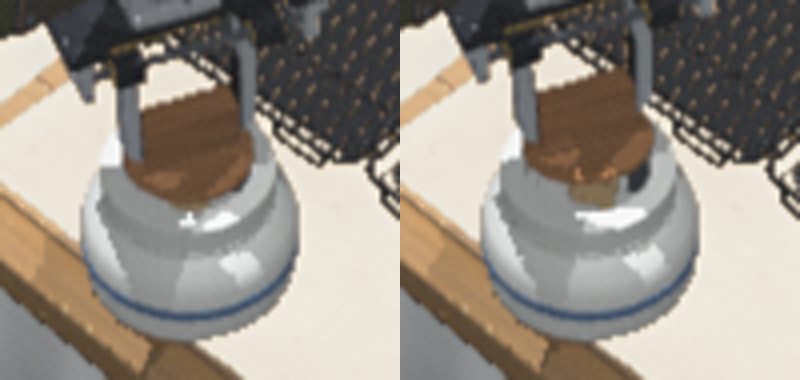

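Emit:
{"op": "play_rows", "data": {
  "increments": [
    [[120,-0.4,0,0,0],[120,-0.5,0,0,0],[120,-0.6,0,0,0],[120,-0.7,0,0,0],[120,-0.8,0,0,0],[120,-1.0,0,0,0],[120,-1.0,0,0,0],[120,-1.0,0,0,0],[120,-1.0,0,0,0],[120,-0.5,0,0,0],[120,0,0,0,0],[120,0,0,0,0]]
  ]
}}

```text
time_s: 8.82
ee_pos: [0.4365, 0.2096, 0.2224]
eef_rot: [1.784, 1.571, -0.193]
force: [-0.1, 0.1, -3.3]
grip_width: 0.0698
```

```bash
python3 look.py r6;python3 ov.py r6 8,12,16 .077; python3 - <<'E'
from h import *
o=ctrl.get_obs();R=Ro.from_euler('xyz',o['eef_rot']).as_matrix();print(R.round(3))
t=cv2.imread('pics/top0.png');cv2.imwrite('pics/tray.png',cv2.resize(t[180:255,350:455],None,fx=6,fy=6,interpolation=cv2.INTER_CUBIC))
E
```

```text
8.8167 [0.43654895 0.20956114 0.22241818] f_tool [ 3.27 -0.12 -0.02] m_tool [ 0.064 -0.056 -0.085] 0.06983982406364929
[[-0.001  0.919 -0.395]
 [-0.    -0.395 -0.919]
 [-1.    -0.001  0.001]]
```

View pics/r6.png

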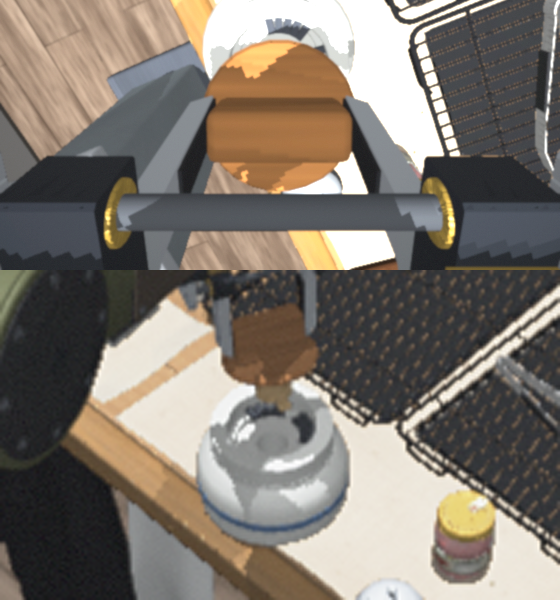

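View pics/tray.png

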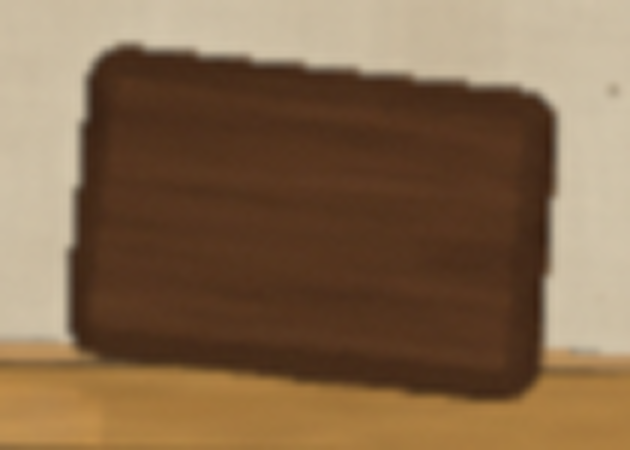

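Emit:
{"op": "play_rows", "data": {
  "increments": [
    [[120,0,0.5,1,0],[120,0,0.9,2,0],[120,0,1.4,3,0],[120,0,1.6,3.4,0],[120,0,1.6,3.4,0],[120,0,1.6,3.4,0],[120,0,1.6,3.4,0],[120,0,1.6,3.4,0],[120,0,1.6,3.4,0],[120,0,1.6,3.4,0],[120,0,1.6,3.4,0],[120,0,1.4,3,0]]
  ]
}}

```text
time_s: 9.92
ee_pos: [0.4488, -0.1928, 0.2221]
eef_rot: [-1.225, 1.57, 3.08]
force: [1.5, 0.1, -2.9]
grip_width: 0.0697
```

Emit:
{"op": "play_rows", "data": {
  "increments": [
    [[120,0,0.9,2,0],[120,0,0.6,1.4,0],[120,0,0,0,0],[120,0,0,0,0],[120,0,0,0,0]]
  ]
}}

```text
time_s: 10.33
ee_pos: [0.4497, -0.2269, 0.2222]
eef_rot: [-1.867, 1.57, 2.44]
force: [-0.5, 0.7, -2.9]
grip_width: 0.0699
```

```bash
python3 look.py r7;python3 ov.py r7 8,12,16 .077; python3 - <<'E'
import cv2
from h import *
t=ctrl.camera('top')[:,:,::-1];s=cv2.imread('pics/r7sraw.png');w=cv2.imread('pics/r7wraw.png')
cv2.imwrite('pics/p7.png',np.hstack([cv2.resize(t[130:270,200:460],(400,215)),cv2.resize(s[200:380,290:450],(400,450))[:215*2][::1][:215] if 0 else cv2.resize(s[210:380,290:450],(229,243))[:215,:229]]))
cv2.imwrite('pics/s7.png',cv2.resize(s[200:380,290:450],None,fx=3.3,fy=3.3,interpolation=cv2.INTER_CUBIC))
E
```

```text
10.3333 [ 0.4497431  -0.22687222  0.22219599] f_tool [ 2.91 -0.7  -0.47] m_tool [ 0.002 -0.098 -0.058] 0.0698642356201305
```

View pics/s7.png

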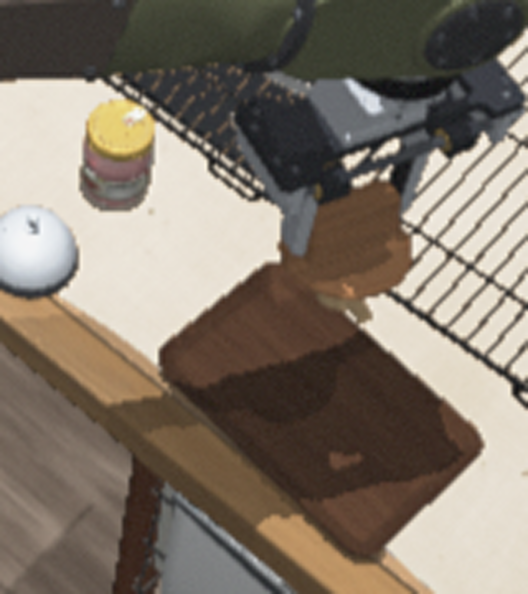

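View pics/r7ov.png

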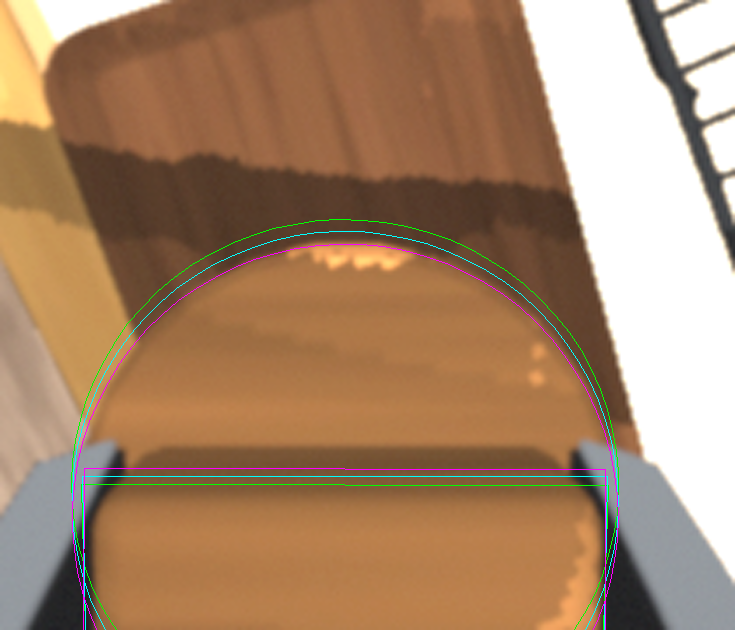

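View pics/p7.png

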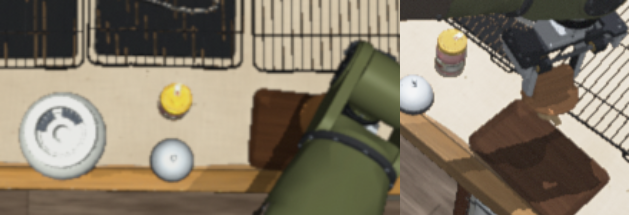

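View pics/r7wraw.png

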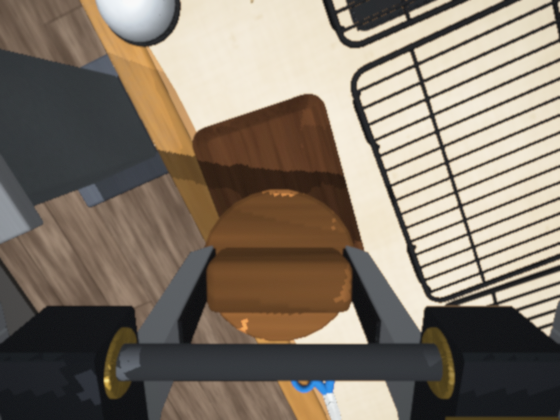

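```bash
python3 - <<'E'
from h import *
o=ctrl.get_obs()
for p in [(195,133),(322,95)]: print(back('wrist',p,.018,o))
E
```

```text
[ 0.39068383 -0.1369771   0.018     ]
[ 0.5303969  -0.15457497  0.018     ]
```

Emit:
{"op": "play_rows", "data": {
  "increments": [
    [[120,0.6,0,0.7,0],[120,1.2,0,0,0],[120,1.5,0,0,0],[120,1.5,0,0,0],[120,1.5,0,0,0],[120,1.5,0,0,0],[120,1.5,0,0,0],[120,1.5,0,0,0],[120,1.5,0,0,0],[120,1.2,0,0,0],[120,0.6,0,0,0],[120,0,0,0,0]]
  ]
}}

```text
time_s: 11.48
ee_pos: [0.4466, -0.2334, 0.0802]
eef_rot: [-1.706, 1.569, 2.6]
force: [-0.1, -0.6, -3.0]
grip_width: 0.0699
```

```bash
python3 look.py r8;python3 - <<'E'
import cv2
s=cv2.imread('pics/r8sraw.png');cv2.imwrite('pics/s8.png',cv2.resize(s[200:380,290:450],None,fx=3.3,fy=3.3,interpolation=cv2.INTER_CUBIC))
E
```

```text
11.4833 [ 0.44663747 -0.23338133  0.0801541 ] f_tool [3.   0.18 0.63] m_tool [-0.055 -0.065 -0.039] 0.0699108914159483
```

View pics/s8.png

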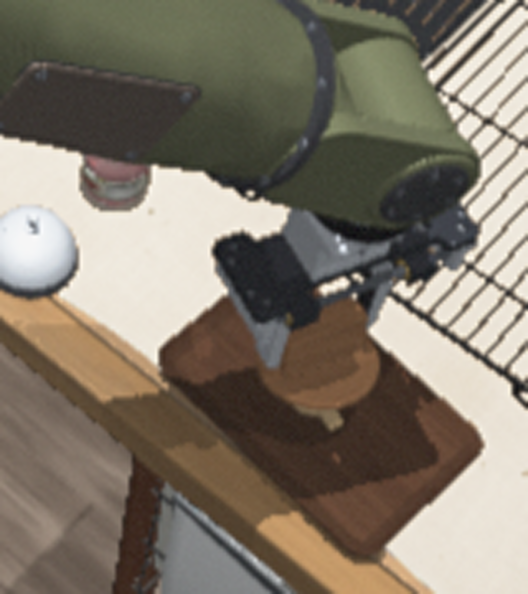

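View pics/r8wraw.png

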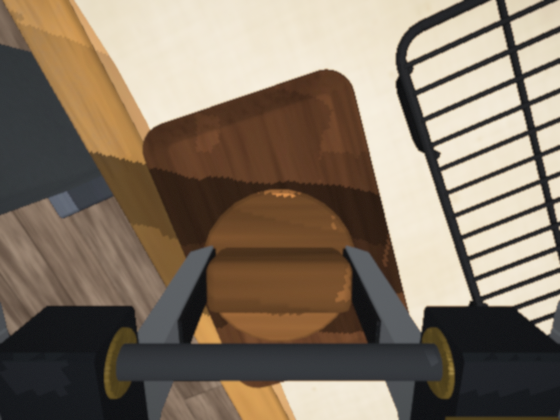

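Emit:
{"op": "play_rows", "data": {
  "increments": [
    [[120,0.2,0,0,0],[120,0.2,0,0,0],[120,0.15,0,0,0],[120,0,0,0,0],[120,0,0,0,0]]
  ]
}}

```text
time_s: 12.0
ee_pos: [0.4473, -0.2337, 0.076]
eef_rot: [2.028, 1.571, 0.051]
force: [-0.0, -0.1, -2.7]
grip_width: 0.0701
```

Emit:
{"op": "play_rows", "data": {
  "increments": [
    [[120,0.1,0,0,0],[120,0.1,0,0,0],[120,0,0,0,0]]
  ],
  "newtons": 10
}}

```text
time_s: 12.25
ee_pos: [0.4472, -0.2337, 0.0738]
eef_rot: [-1.641, 1.571, 2.666]
force: [0.6, -0.6, -2.6]
grip_width: 0.0696
```

Emit:
{"op": "play_rows", "data": {
  "increments": [
    [[120,0.1,0,0,0],[120,0.1,0,0,0],[120,0,0,0,0],[120,0,0,0,0]]
  ],
  "newtons": 6
}}

```text
time_s: 12.58
ee_pos: [0.4474, -0.2337, 0.072]
eef_rot: [1.609, 1.571, -0.368]
force: [-0.7, 0.3, -1.8]
grip_width: 0.0698
```

Emit:
{"op": "play_rows", "data": {
  "increments": [
    [[120,0.05,0,0.2,0],[120,0.05,0,0.2,0],[120,0.05,0,0.2,0],[120,0.05,0,0.2,0],[120,0.06,0,0.2,0],[120,0.07,0,0.2,0],[120,0.07,0,0.2,0],[120,0,0,0,0]]
  ],
  "newtons": 4
}}

```text
time_s: 13.25
ee_pos: [0.4416, -0.247, 0.0678]
eef_rot: [0.163, 1.571, -1.815]
force: [0.0, -1.8, -0.6]
grip_width: 0.0697
```

```bash
python3 look.py r9;python3 ov.py r9 0,4,8 .077; python3 - <<'E'
import cv2
s=cv2.imread('pics/r9sraw.png');cv2.imwrite('pics/s9.png',cv2.resize(s[200:380,290:450],None,fx=3.3,fy=3.3,interpolation=cv2.INTER_CUBIC))
E
```

```text
13.25 [ 0.44161547 -0.24697292  0.06784515] f_tool [0.58 0.74 1.63] m_tool [ 0.045 -0.17  -0.042] 0.0696774800283298
```

View pics/s9.png

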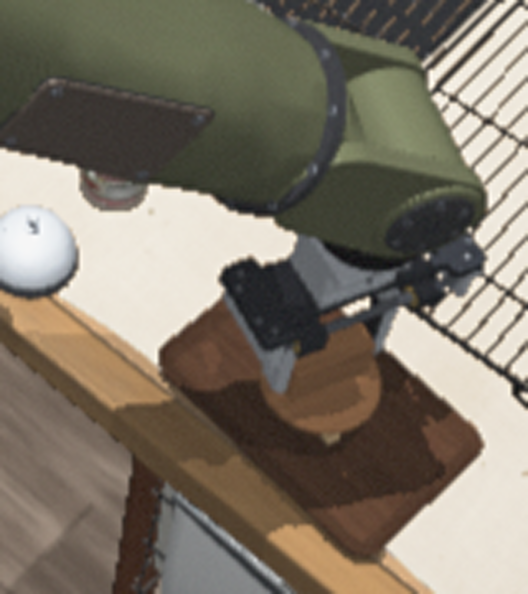

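View pics/r9ov.png

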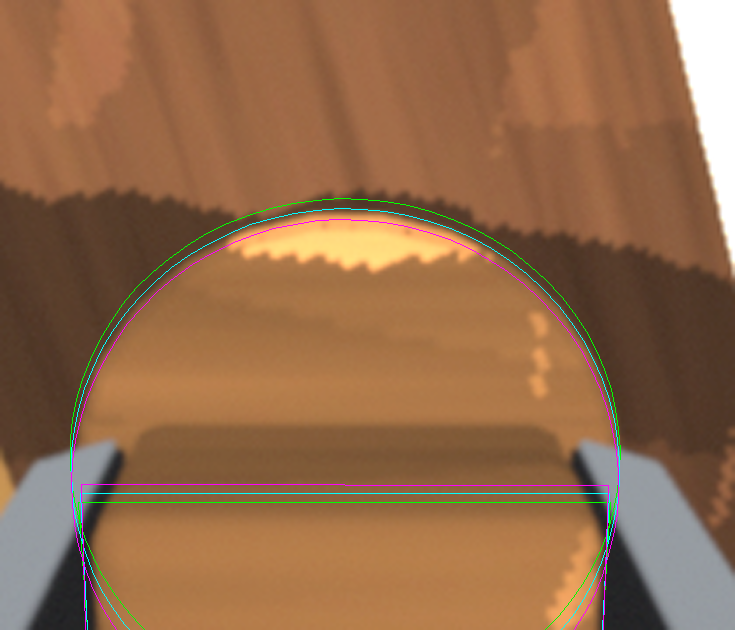

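Emit:
{"op": "play_rows", "data": {
  "increments": [
    [[120,0.07,0,0.2,0],[120,0.08,0,0.2,0],[120,0.08,0,0.2,0],[120,0.06,0,0.1,0],[120,0,0,0,0],[120,0,0,0,0]]
  ],
  "newtons": 3
}}

```text
time_s: 13.85
ee_pos: [0.439, -0.2531, 0.065]
eef_rot: [0.687, 1.571, -1.29]
force: [-0.3, 1.8, 2.0]
grip_width: 0.07
```

```bash
python3 look.py r10;python3 ov.py r10 0,4,8 .077
```

```text
13.85 [ 0.43899712 -0.2531069   0.06502443] f_tool [-2.01 -0.96 -1.51] m_tool [ 0.013  0.031 -0.14 ] 0.06998912719358218
```

View pics/r10ov.png

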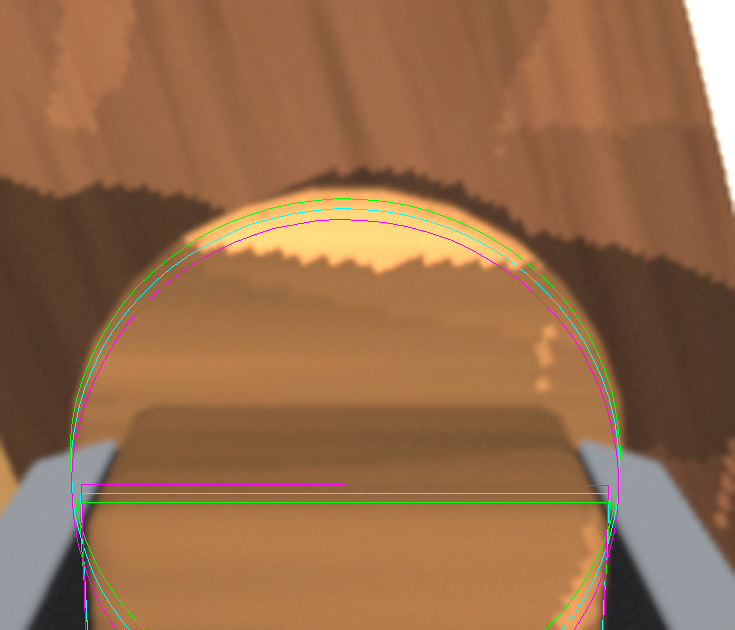

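Emit:
{"op": "play_rows", "data": {
  "increments": [
    [[45,0,0,0,0],[45,0,0,0,0],[20,0,0,0,0],[0,0,0,0,0],[0,0,0,0,0],[0,0,0,0,0]]
  ]
}}

```text
time_s: 14.45
ee_pos: [0.439, -0.253, 0.065]
eef_rot: [-0.405, 1.571, -2.382]
force: [0.4, -0.1, 0.5]
grip_width: 0.0938
```

Emit:
{"op": "play_rows", "data": {
  "increments": [
    [[0,-0.4,0,0,0],[0,-0.8,0,0,0],[0,-1.2,0,0,0],[0,-1.5,0,0,0],[0,-2,0,0,0],[0,-2,0,0,0],[0,-2,0,0,0],[0,-2,0,0,0],[0,-2,0,0,0],[0,-1,0,0,0],[0,0,0,0,0],[0,0,0,0,0]]
  ]
}}

```text
time_s: 15.45
ee_pos: [0.4389, -0.253, 0.2139]
eef_rot: [1.355, 1.57, -0.622]
force: [-0.2, -0.7, -0.8]
grip_width: 0.0941
```

```bash
python3 look.py r11; python3 - <<'E'
import cv2
from h import *
o=ctrl.get_obs();w=ctrl.camera('wrist')[:,:,::-1]
s=cv2.imread('pics/r11sraw.png')
cv2.imwrite('pics/f11.png',np.hstack([cv2.resize(s[160:380,220:450],(420,402),interpolation=cv2.INTER_CUBIC),cv2.resize(w,(380,402))]))
E
```

```text
15.45 [ 0.43893915 -0.25296959  0.21387876] f_tool [0.77 0.06 0.69] m_tool [ 0.025 -0.102 -0.051] 0.09411079151092003
```

View pics/f11.png

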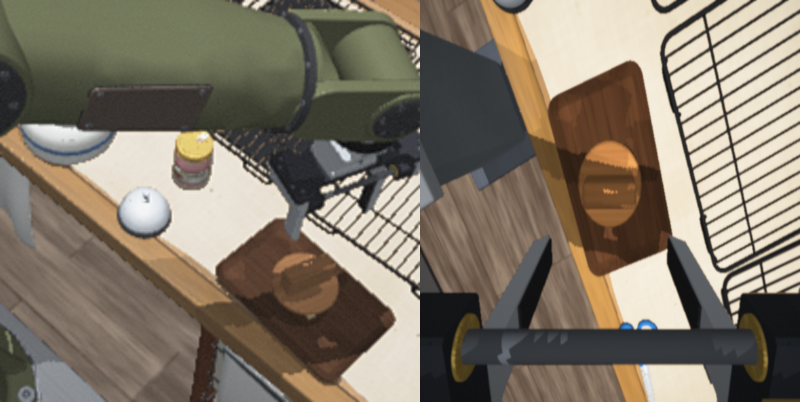

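```bash
python3 - <<'E'
from h import *
w=cv2.imread('pics/r11wraw.png');t=ctrl.camera('top')[:,:,::-1]
cv2.imwrite('pics/f12.png',np.hstack([cv2.resize(w[140:250,170:330],(436,300),interpolation=cv2.INTER_CUBIC),cv2.resize(t[170:260,180:360],(360,300),interpolation=cv2.INTER_CUBIC)]))
E
```

```text
(no output)
```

View pics/f12.png

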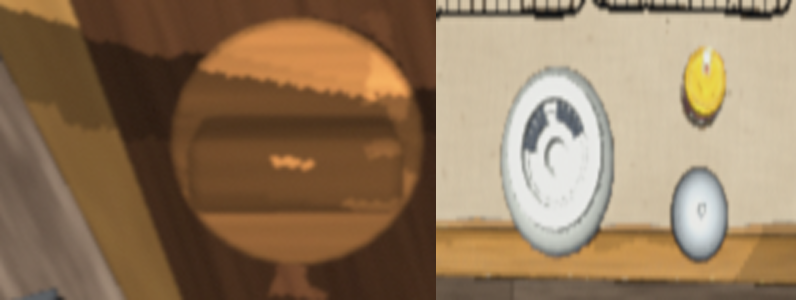

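```bash
python3 - <<'E'
from h import *
o=ctrl.get_obs()
a=back('wrist',(279.4,191.3),.057,o);b=back('wrist',(278.6,203.8),.099,o);print(a,b,np.linalg.norm((a-b)[:2])/.042)
print(ctrl.hand_in())
E
```

```text
[ 0.44143242 -0.2478944   0.057     ] [ 0.44006412 -0.2493429   0.099     ] 0.04744245818795326
the job is handed in; nothing more can be done
None
```

I took the stopper out of the crock, stood it on the tray, let go, and handed the job in at about 15.5 s of the 48 s allowed. The hand-in gives no verdict.

**How it went:**
- **Grasp:** The moves allow no tool tilt, so I gripped the bar by its two ends rather than across y. The stopper could then pivot between the pads.
- **Rocking:** Moving the grip towards the robot met about 6 N. Moving it the other way met almost nothing, so the side nearer the robot was the free one.
- **Removal:** I tilted the free side up about 15°, slid the stopper 11 mm towards it, and lifted it out still tilted. The force while lifting was only the stopper's own weight, about 3 N.
- **Placing:** On the tray I levelled it by pivoting it on its lug, let go, and raised the gripper clear.

**Last checks:**
- **Stopper:** It stands about 10 mm from the tray's centre. My rough image measurement of its lean was 0.05 rad, within the reading error and below the 0.12 limit.
- **Crock:** It looked upright and in its first place in the pictures throughout. The largest shift I measured on it was about 0.3 pixel.
- **Bell and jam jar:** Both look untouched in the last pictures.
- **Price card:** It was not in the last picture, though the arm only crossed above it at the start.

No check failed or disagreed beyond about 3 mm between the top and wrist cameras.

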